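# Take the prosthetic foot out of the lidded stock box and hang it on the empty leg stand

## Robot

A 6-joint arm with a two-finger parallel gripper is mounted at the origin on the work surface. World frame = base frame: x ahead of the robot, y to its left, z up, the work surface at z = 0. Lengths are in m, angles in rad, forces in N, time in s.
With the tool pointing down it reaches from about 0.35 to 0.975 m from the base axis. Payload 4.9 kg.
Tool frame: the origin (TCP) lies at the very end of the fingers, on their centre line; the grasp point (between the pads) lies 19 mm behind it; z points along the fingers, y is the line along which they close (so a half turn about z gives the same grasp; the last joint's range is limited). The gripper opens to 85 mm and grips with 20 to 120 N. Pads are 22 mm wide; open, the fingers measure 114 mm over their backs; the gripper's body (76 mm by 85 mm) begins 54 mm behind the grasp point. The pads swing forward as they close: fully open they stand 13 mm farther back than shut.
Start: joints at [-1.241, 0.053, 1.613, -0, 1.476, -0.119], TCP at [0.271, -0.563, 0.231] pointing down, gripper open.
Joint ranges: [-3.01, 3.01], [-1.01, 2.22], [0.06, 2.58], [-1.02, 4.17], [0.09, 2.62], [-3.14, 3.14]. Speed limits (rad/s): [2.57, 2.57, 3.14, 3.14, 3.14, 3.14].

## Interface

Orientations are given as a rotation vector (axis times angle).
In Python, from station import ctrl gives the robot as it stands.
- The arm moves only by the tool jog_arm, never from a script. Its argument "plan" is a list of rows, each a list of 7 numbers: the shift along the tool's x, y, z in units of 0.02 m (1.0 is 0.02 m), then the turn, a rotation vector about the tool's x, y, z in units of 45 degrees (1.0 is 45 degrees), then the opening, from -1 (shut) to 1 (fully open). A call has 1 to 8 rows; each row shifts and turns the commanded pose from where the row before left it, along the tool's axes as they then stand; what a row does not reach is not made up. A row lasts 1/10 s, in which the tool goes at most 50 mm and 8.59 degrees, less where a joint would pass 70% of its speed; a pose out of reach is approached as far as the arm can. A call with a number of a shift or a turn outside -1 to 1 is refused whole. A call with a gripper value outside its range is refused whole. The fingers move at their own pace and stop on an object; "grip_force" is the grip in N (left out, the last holds). Time passes only in rows, so rows that do not move let the fingers close. It gives the time, the measured TCP pose, the force, the opening and the grip force at its end, in the units of the state.
- ctrl.get_obs(): the state, without advancing time (a new reading comes with each control period).
- ctrl.get_image(name): name is "side" or "top" or "wrist"; returns (picture, depth): 400x640x3 uint8, red, green, blue; 400x640 float32, m along the optical axis (not along the pixel's ray), 0 where there is no reading.
- ctrl.camera_info(name): a dict with "camera_matrix" (3x3 intrinsics, pixels), "k1" (the pictures are not rectified: a ray, as slopes to the right and down, at radius r is drawn at 1 + k1 r^2 times it, then the intrinsics apply), "rvec" (rotation vector, rad) and "tvec" (3), from world to camera coordinates, as OpenCV has them; the wrist camera has in their place "T_tool_cam" (4x4, takes a point from camera to tool coordinates, whose origin is the TCP and whose axes are the flange's). Camera axes: x right, y down, z forward; pixel columns grow to the right and rows downward; lengths in m; the calibration is good to about 2 mm. A picture is of the moment at which its call begins: read the wrist's pose just before it. camera_info takes no time and is no camera call.
- ctrl.finish_job(): hands the job in; it is judged then, once.
The state is a dict: "t": time; "q": joint angles; "dq": joint speeds; "effort": joint torques, N m; "tool_pos": TCP position; "tool_rot": TCP orientation; "contact_force": force on the tool from outside, world axes, zero at the start; "wrist_torque": the same for the moment, N m; "opening": finger opening in m; "grip_force": force on a finger pad.
Only numpy, scipy, OpenCV 4.12 (cv2) and the standard library are available. Lean on these libraries where they do the work, as an engineer would, in place of code of your own. Each camera call takes 0.05 s, during which the arm holds its last target. There are 200 camera calls.

## Task

Swing the blue lid of the stock box right back until it stays open by itself, and lift the tan prosthetic foot out of the box. Hang it on the empty leg stand: its tube goes into the open fork from the mouth, fully home in the bend, toes pointing out of the mouth; rest the collar on the fork bars before you let go, then let go gently so that it stays hanging there and comes to rest. Leave the lid open and do not disturb anything else on the table.

Things in the scene. Friction and masses are not known exactly. Their poses are not given: they have to be found in the camera images.
- tote: Grey open-topped stock box, 172 (x) x 270 (y) x 163 mm high, walls and floor 4 mm, fixed. Origin: centre of its underside; z up, x from its front (handle side, facing the robot) to its rear (hinge side). It carries the blue lid. Inside: the foot (rear half, toes towards the box's +y end) and a tube clamp (along the front wall).
- lid_handle (a point): Middle of the black round handle bar on the blue lid: 10 mm thick, 100 mm free along the box's y axis between its two posts, centre line 35 mm above the lid's 6 mm plate, whose front edge lies 14 mm in front of the bar. It circles about the hinge (160 mm along the lid from it, 41 mm out). Pinch it from above to pull the lid up and over. Axes turn with the lid.
- lid_hinge (a point): Middle of the lid's hinge line, along the top of the box's rear wall, 164 mm above the table; the hinge line runs along the box's y axis and stays put. The lid is 176 x 278 mm, 0.28 kg.
- lid (a joint): Lid angle in rad: 0 shut, growing as its front edge rises and goes over to the rear; 1.57 is upright and 1.9 is its stop. The hinge is nearly free and the lid balances just short of upright (about 1.52): let go below that it falls shut, beyond it it falls back onto its stop and stays open.
- foot_center (a point): The foot to hang: tan prosthetic foot, 163 mm long, 63 mm wide, about 0.6 kg, with an upright bare aluminium tube 30 mm in diameter. Site on the tube's axis, half-way up (77 mm above the sole). z up along the tube, x towards the toes: toe tips 116 mm in front of the axis, heel 47 mm behind. Standing in the box, the tube's top is 5 mm below the rim.
- foot_collar (a point): Centre of the underside of the tan foot's dark steel clamp collar: 60 mm in diameter, from 96 to 110 mm above the sole. Bare tube from 110 to 154 mm to grip; under the collar bare tube down to the foot shell at 56 mm (a 38 mm ring round it up to 66 mm). The weight lies about 25 mm in front of the tube's axis, so hung by the collar it leans 3 to 6 degrees toe-down.
- foot_toe (a point): Tip of the big toe of the tan foot, 114 mm in front of the tube's axis and 10 mm above the sole.
- stand_free: Empty leg stand, fixed: dark base plate 185 x 130 x 8 mm, grey post 22 mm square and 141 mm high, centred 100 mm behind the seat, and a fork of bright 8 mm round bar reaching out from it. Origin: on the table under the fork's seat; z up, x from the fork's mouth to the post, so the mouth looks along -x (roughly to the robot).
- stand_free_seat (a point): Seat of the empty fork: centre of its U bend, at the upper side of the bars (132 mm above the table); the tube's axis and the collar's underside belong here. Axes as the stand. Bars 36 mm apart inside, straight to 34 mm in front of the seat (-x), then flared out and up, ending at 50 mm, 140 mm above the table: come in level, collar above that, foot shell (heel too) under 124 mm.
- stand_used: A second stand of the same make, already carrying the brown foot; leave it alone. Same axes as the empty one.
- hung_foot_center (a point): Brown prosthetic foot with black tube hanging on the other stand, same size as the tan one, its top about 190 mm above the table; point on its tube's axis, half-way up. Leave it hanging.
- tube_clamp_center (a point): Loose aluminium tube 25 mm thick with a square 30 mm steel clamp at each end, 120 mm long, lying inside the box along its front wall; point at its centre. Leave it in the box.
- spare_foot_center (a point): Pale prosthetic foot with blue tube standing on the table, same size; bystander. Site half-way up on its tube's axis.
- bottle: Black drinking bottle, 68 mm in diameter, 210 mm tall; bystander. Origin: centre of its underside.
- coffee_cup: Paper coffee cup with black lid, 86 mm across, 112 mm tall; bystander. Origin: centre of its underside.
- tape_measure: Yellow and black tape measure, 66 x 38 x 62 mm; bystander. Origin: centre of its underside.
- carbon_foot: Flat black carbon foot plate 205 x 55 mm, about 39 mm high at its steel adapter; bystander. Origin: middle of its underside.

How it is judged:
By the outcome, as a careful person would: the job done as asked, in the order asked, and still so for the second after the job is handed in, with the robot touching nothing.
It also fails if it takes over 72 s, if anything falls off the work surface, if the arm or the gripper's body presses on something with over 40 N, if the wrist force passes 120 N, or if a joint passes its speed limit or range.

## Working session

There is one attempt and no reset: what is moved stays moved. The work goes in short steps, Python scripts to look and compute and a tool call to move; the robot and the scene stay as the last step left them, time stands still between calls to the robot, and variables do not carry over. Pictures are saved under pics/ and viewed, at most 11 in all, crops included, and the job is handed in when it is done.

Besides the shell and the picture viewer there is one more tool, called after "Emit:" by a JSON object that holds its "op" and its "data", one argument or row to a line. jog_arm: Moves the arm, as the interface text tells. Shifts and turns lie within -1 to 1; 1 stands for 0.02 m of shift or 45 degrees of turn. Its arguments: {"type":"object","properties":{"plan":{"type":"array"},"grip_force":{"type":"number"}},"required":["plan"]}

```bash
ls; mkdir -p pics; cat > h.py <<'E'
import numpy as np, cv2
from station import ctrl
from scipy.spatial.transform import Rotation as R
def cam(name,obs=None):
    ci=ctrl.camera_info(name); K=np.array(ci["camera_matrix"]); k1=ci["k1"]
    if name=="wrist":
        T=np.array(ci["T_tool_cam"]); o=obs
        Rt=R.from_rotvec(o["tool_rot"]).as_matrix()
        Rw=Rt@T[:3,:3]; c=Rt@T[:3,3]+np.array(o["tool_pos"])
    else:
        Rm=R.from_rotvec(np.array(ci["rvec"]).ravel()).as_matrix(); Rw=Rm.T; c=-Rm.T@np.array(ci["tvec"]).ravel()
    return K,k1,Rw,c
def dirs(uv,K,k1):
    uv=np.atleast_2d(uv).astype(float)
    p=cv2.undistortPoints(uv.reshape(-1,1,2),K,np.array([k1,0,0,0.])).reshape(-1,2)
    return np.c_[p,np.ones(len(p))]
def onplane(uv,C,z):
    K,k1,Rw,c=C; d=dirs(uv,K,k1)@Rw.T
    return c+d*((z-c[2])/d[:,2])[:,None]
def cloud(dep,C):
    K,k1,Rw,c=C; h,w=dep.shape
    vv,uu=np.mgrid[:h,:w]; d=dirs(np.c_[uu.ravel(),vv.ravel()],K,k1)
    P=(d*dep.reshape(-1,1))@Rw.T+c; P[dep.ravel()<=0]=np.nan
    return P.reshape(h,w,3)
def proj(P,C):
    K,k1,Rw,c=C; q=(np.atleast_2d(P)-c)@Rw
    return cv2.projectPoints(q.reshape(-1,1,3),np.zeros(3),np.zeros(3),K,np.array([k1,0,0,0.]))[0].reshape(-1,2)
def grab(name,fn=None):
    o=ctrl.get_obs(); im,d=ctrl.get_image(name); C=cam(name,o)
    if fn: cv2.imwrite("pics/"+fn,im[:,:,::-1])
    return im,d,C,o
E
python3 - <<'E'
from h import *
o=ctrl.get_obs(); print({k:np.round(v,3) for k,v in o.items()})
for n in("top","side"):
    im,d,C,o=grab(n,n+"0.png"); np.savez("pics/"+n+"0.npz",im=im,d=d); print(n,C[3].round(3),C[2][:,2].round(2),C[0][0,0])
print(np.array(ctrl.camera_info("wrist")["T_tool_cam"]).round(3))
E
```

```text
pics
{'t': np.float64(0.0), 'q': array([-1.241,  0.053,  1.614, -0.   ,  1.476, -0.119]), 'dq': array([ 0.001,  0.001,  0.002, -0.   , -0.002,  0.   ]), 'effort': array([ 0.0000e+00, -3.9368e+01, -3.7018e+01, -0.0000e+00,  7.0000e-03,
        0.0000e+00]), 'tool_pos': array([ 0.271, -0.563,  0.23 ]), 'tool_rot': array([-3.061, -0.699,  0.   ]), 'contact_force': array([ 0.803, -0.621, -1.03 ]), 'wrist_torque': array([-0.033,  0.045,  0.023]), 'grip_force': np.float64(0.0), 'opening': np.float64(0.086)}
top [0.351 0.022 1.74 ] [ 0.13  0.   -0.99] 441.27139946819847
side [0.277 0.927 0.922] [ 0.25 -0.74 -0.63] 399.04110772379175
[[-0.001 -0.957 -0.29   0.075]
 [ 1.    -0.001 -0.    -0.001]
 [ 0.    -0.29   0.957 -0.141]
 [ 0.     0.     0.     1.   ]]
```

View pics/top0.png

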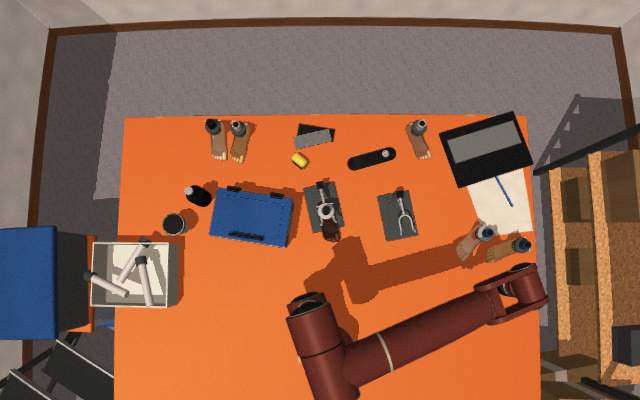

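View pics/side0.png

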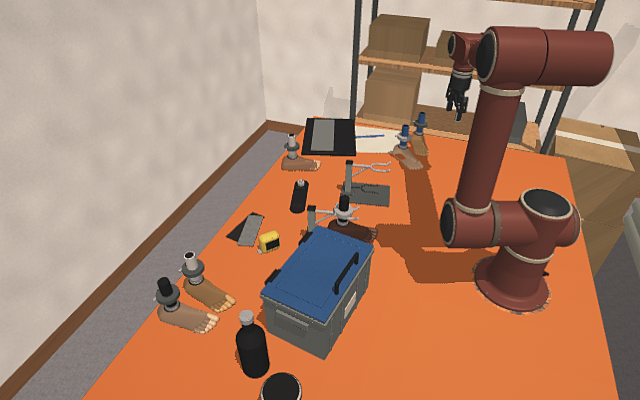

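The top view shows the blue lid at about (252,216) with its black handle near (232,236), the free fork at about (404,212), and the loaded stand at (325,210). The side view confirms the handle is on the robot side and the box sits left of the loaded stand.

```bash
python3 - <<'E'
from h import *
z=np.load("pics/top0.npz"); im,d=z["im"],z["d"]; C=cam("top"); P=cloud(d,C)
hsv=cv2.cvtColor(im,cv2.COLOR_RGB2HSV)
m=((hsv[...,0]>100)&(hsv[...,0]<125)&(hsv[...,1]>130)&(hsv[...,2]>50)).astype(np.uint8)
m[:, :190]=0; m[:,310:]=0; m[:170]=0; m[260:]=0
ys,xs=np.nonzero(m); p=onplane(np.c_[xs,ys],C,0.169)[:,:2].astype(np.float32)
r=cv2.minAreaRect(p); print("lid",r,cv2.boxPoints(r).round(3).tolist(), "depth z",np.nanmedian(P[ys,xs,2]))
# dark handle: depth z>0.18 near lid
b=(P[...,2]>0.19)&(P[...,2]<0.23); b[:, :205]=0; b[:,300:]=0; b[:170]=0;b[260:]=0
ys,xs=np.nonzero(b); q=P[ys,xs]; print("handle n",len(q),q.mean(0).round(4)); 
if len(q): print(cv2.minAreaRect(q[:,:2].astype(np.float32)))
# free stand base: dark
x0=onplane([[404,212]],C,0.132); print("fork approx",x0)
for nm,sl in(("free",(slice(178,250),slice(370,430))),("used",(slice(170,250),slice(295,355)))):
    v=im[sl].astype(int); s=hsv[sl][...,1]
    bm=(s<110)&(v.max(2)<110)&(np.abs(P[sl][...,2])<0.03)
    n,l,st,ce=cv2.connectedComponentsWithStats(bm.astype(np.uint8)); k=1+st[1:,4].argmax()
    yy,xx=np.nonzero(l==k); pp=onplane(np.c_[xx+sl[1].start,yy+sl[0].start],C,0.008)[:,:2].astype(np.float32); r=cv2.minAreaRect(pp)
    print(nm,r,cv2.boxPoints(r).round(3).tolist())
f=im[170:260,190:450]; cv2.imwrite("pics/c1.png",cv2.resize(f[:,:,::-1],None,fx=3,fy=3,interpolation=cv2.INTER_CUBIC))
# free fork bright
sl=(slice(180,245),slice(370,430)); Z=P[sl][...,2]; bm=(Z>0.1)&(Z<0.16); q=P[sl][bm]; print("fork n",len(q),cv2.minAreaRect(q[:,:2].astype(np.float32)), q.mean(0))
E
```

```text
lid ((0.5087951421737671, 0.2736116647720337), (0.27561721205711365, 0.1729457676410675), 80.8476333618164) [[0.4020000100135803, 0.1509999930858612], [0.5720000267028809, 0.12399999797344208], [0.6159999966621399, 0.3959999978542328], [0.4449999928474426, 0.4230000078678131]] depth z 0.16869607057330271
handle n 97 [0.4355 0.2849 0.2055]
((0.4355066120624542, 0.28503602743148804), (0.11810775846242905, 0.00991970393806696), 80.87663269042969)
fork approx [[ 0.52506565 -0.28511972  0.132     ]]
free ((0.5265164971351624, -0.28073185682296753), (0.181829571723938, 0.12565751373767853), 10.638792037963867) [[0.4259999990463257, -0.23600000143051147], [0.4490000009536743, -0.35899999737739563], [0.6269999742507935, -0.32600000500679016], [0.6039999723434448, -0.20200000703334808]]
used ((0.5555840134620667, 0.04281396418809891), (0.1825987845659256, 0.0588589608669281), 12.319873809814453) [[0.46000000834465027, 0.052000001072883606], [0.4729999899864197, -0.004999999888241291], [0.6510000228881836, 0.03400000184774399], [0.6389999985694885, 0.09099999815225601]]
fork n 214 ((0.5254939794540405, -0.28089433908462524), (0.1628311276435852, 0.06100888550281525), 11.26200008392334) [ 0.53079513 -0.27990055  0.13004566]
```

View pics/c1.png

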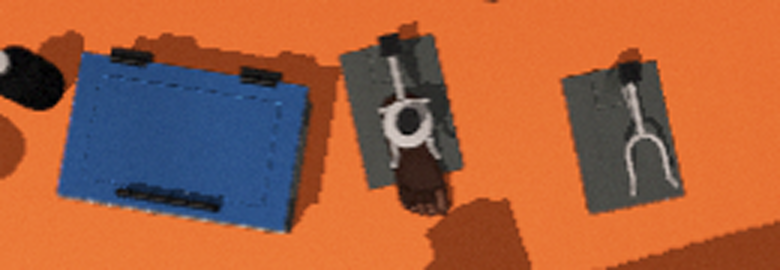

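```bash
cat >> h.py <<'E'
def down(yaw):  # tool down, tool x at yaw (deg)
    y=np.radians(yaw); x=np.array([np.cos(y),np.sin(y),0]); z=np.array([0,0,-1.]); return np.c_[x,np.cross(z,x),z]
def plan(pts, start=None, grip=1, dec=2):
    """pts: list of (pos,yaw,nrows); prints rows in tool units, straight segments"""
    o=ctrl.get_obs(); p=np.array(o["tool_pos"]); Rc=R.from_rotvec(o["tool_rot"]).as_matrix()
    if start: p,Rc=np.array(start[0]),down(start[1])
    rows=[]
    for pos,yaw,n in pts:
        Rt=down(yaw)
        for k in range(n):
            f=1/(n-k); s=np.round(Rc.T@((np.array(pos)-p)*f)/0.02,dec)
            w=np.round(R.from_matrix(Rc.T@Rt).as_rotvec()*f/(np.pi/4),dec)+0.
            assert abs(s).max()<=1 and np.linalg.norm(w)<=0.191,(s,w)
            p=p+Rc@s*0.02; Rc=Rc@R.from_rotvec(w*np.pi/4).as_matrix()
            rows.append([float(v) for v in (*(s+0.),*w,grip)])
    for i in range(0,len(rows),8): print(rows[i:i+8])
    print("end",p.round(4),R.from_matrix(Rc).as_rotvec().round(3))
E
python3 - <<'E'
from h import *
plan([((0.50,-0.26,0.39),60,16)])
E
```

```text
Traceback (most recent call last):
  File "h.py", line 44, in plan
    assert abs(s).max()<=1 and np.linalg.norm(w)<=0.191,(s,w)
           ^^^^^^^^^^^^^^^^^^^^^^^^^^^^^^^^^^^^^^^^^^^^
AssertionError: (array([ 1.06, -0.54, -0.5 ]), array([ 0.  ,  0.  , -0.05]))
```

```bash
python3 - <<'E'
from h import *
plan([((0.48,-0.30,0.39),45,16)])
E
```

```text
Traceback (most recent call last):
  File "h.py", line 44, in plan
    assert abs(s).max()<=1 and np.linalg.norm(w)<=0.191,(s,w)
           ^^^^^^^^^^^^^^^^^^^^^^^^^^^^^^^^^^^^^^^^^^^^
AssertionError: (array([ 1.01, -0.28, -0.5 ]), array([ 0.  ,  0.  , -0.02]))
```

```bash
python3 - <<'E'
from h import *
plan([((0.47,-0.31,0.39),45,16)])
E
```

```text
[[0.9, -0.44, -0.5, 0.0, 0.0, -0.03, 1.0], [0.91, -0.42, -0.5, 0.0, 0.0, -0.03, 1.0], [0.92, -0.4, -0.5, 0.0, 0.0, -0.03, 1.0], [0.93, -0.38, -0.5, 0.0, 0.0, -0.03, 1.0], [0.94, -0.36, -0.5, 0.0, 0.0, -0.03, 1.0], [0.95, -0.33, -0.5, 0.0, 0.0, -0.03, 1.0], [0.96, -0.31, -0.5, 0.0, 0.0, -0.02, 1.0], [0.96, -0.3, -0.5, 0.0, 0.0, -0.03, 1.0]]
[[0.97, -0.27, -0.5, 0.0, 0.0, -0.02, 1.0], [0.97, -0.26, -0.5, 0.0, 0.0, -0.03, 1.0], [0.98, -0.23, -0.5, 0.0, 0.0, -0.02, 1.0], [0.98, -0.22, -0.5, 0.0, 0.0, -0.03, 1.0], [0.99, -0.2, -0.49, 0.0, 0.0, -0.02, 1.0], [0.99, -0.18, -0.5, 0.0, 0.0, -0.03, 1.0], [0.99, -0.15, -0.49, 0.0, 0.0, -0.02, 1.0], [1.0, -0.14, -0.5, 0.0, 0.0, -0.03, 1.0]]
end [ 0.4701 -0.31    0.3901] [-2.9   -1.203 -0.   ]
```

Emit:
{"op": "jog_arm", "data": {
  "plan": [
    [0.9,-0.44,-0.5,0,0,-0.03,1],
    [0.91,-0.42,-0.5,0,0,-0.03,1],
    [0.92,-0.4,-0.5,0,0,-0.03,1],
    [0.93,-0.38,-0.5,0,0,-0.03,1],
    [0.94,-0.36,-0.5,0,0,-0.03,1],
    [0.95,-0.33,-0.5,0,0,-0.03,1],
    [0.96,-0.31,-0.5,0,0,-0.02,1],
    [0.96,-0.3,-0.5,0,0,-0.03,1]
  ]
}}

```text
t: 0.9
tool_pos: [0.3719, -0.4346, 0.3131]
tool_rot: [2.984, 0.977, 0.001]
contact_force: [0.0, -0.6, 0.3]
opening: 0.085
grip_force: 0.0
```

Emit:
{"op": "jog_arm", "data": {
  "plan": [
    [0.97,-0.27,-0.5,0,0,-0.02,1],
    [0.97,-0.26,-0.5,0,0,-0.03,1],
    [0.98,-0.23,-0.5,0,0,-0.02,1],
    [0.98,-0.22,-0.5,0,0,-0.03,1],
    [0.99,-0.2,-0.5,0,0,-0.02,1],
    [0.99,-0.18,-0.5,0,0,-0.03,1],
    [0.99,-0.15,-0.5,0,0,-0.02,1],
    [0.98,-0.14,-0.5,0,0,-0.03,1]
  ]
}}

```text
t: 1.7
tool_pos: [0.4707, -0.3081, 0.3931]
tool_rot: [2.898, 1.208, 0.002]
contact_force: [0.8, 0.5, -0.8]
opening: 0.0852
grip_force: 0.0
```

```bash
python3 - <<'E'
from h import *
im,d,C,o=grab("wrist","w1.png"); np.savez("pics/w1.npz",im=im,d=d,pos=o["tool_pos"],rot=o["tool_rot"])
print(o["tool_pos"],o["tool_rot"]); P=cloud(d,C); Z=P[...,2]
m=(Z>0.118)&(Z<0.136); q=P[m]; print(len(q)); r=cv2.minAreaRect(q[:,:2].astype(np.float32)); print(r)
# seat: fork frame
a=np.radians(11); ex=np.array([np.cos(a),np.sin(a)]); ey=np.array([-ex[1],ex[0]])
s0=np.array([0.4956,-0.2868]); L=(P[...,:2]-s0)@np.c_[ex,ey]
for x in np.arange(-0.045,0.03,0.006):
    k=m&(abs(L[...,0]-x)<0.002)&(abs(L[...,1])<0.05); v=L[...,1][k]
    if len(v): 
        lo,hi=v[v<v.mean()],v[v>=v.mean()]; print(round(x,3),len(v),v.min().round(4),v.max().round(4),lo.max().round(4),hi.min().round(4))
E
```

```text
[ 0.47073332 -0.30810767  0.39310507] [2.89842465e+00 1.20818315e+00 1.52147845e-03]
1221
((0.5160568952560425, -0.28159356117248535), (0.1384941041469574, 0.06087084487080574), 12.104832649230957)
-0.045 9 -0.0305 0.0304 -0.0227 0.0293
-0.039 43 -0.0287 0.0286 -0.0204 0.0197
-0.033 42 -0.0257 0.0264 -0.0182 0.0183
-0.027 40 -0.026 0.0257 -0.0185 0.0183
-0.021 39 -0.0259 0.0256 -0.0183 0.0178
-0.015 38 -0.026 0.0255 -0.0186 0.0178
-0.009 38 -0.0259 0.0255 -0.0186 0.0182
-0.003 40 -0.0262 0.0254 -0.0187 0.0177
0.003 42 -0.0252 0.025 -0.0179 0.0174
0.009 40 -0.0238 0.0229 -0.0156 0.0153
0.015 58 -0.0226 0.0218 -0.0095 0.0086
0.021 78 -0.0166 0.0153 -0.0003 0.0
0.027 26 -0.0055 0.0041 -0.0008 -0.0004
```

View pics/w1.png

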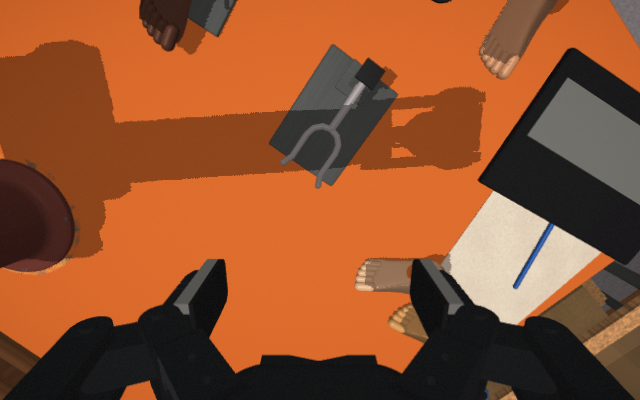

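The wrist view shows the free fork with its bend at about (322,132) and its mouth opening down-left. The profile fits seat (0.4956,-0.287) at yaw 11°, with 36 mm inside width. Next is the handle.

```bash
python3 - <<'E'
from h import *
z=np.load("pics/top0.npz"); C=cam("top"); P=cloud(z["d"],C)
m=(P[...,2]>0.02)&(P[...,2]<0.2); m[:, :445]=0; m[:218]=0; m[265:]=0
q=P[m]; q=q[(q[:,0]<.6)]; print("pale",q.min(0),q.max(0),len(q))
plan([((0.440,-0.03,0.36),45,12),((0.4355,0.2849,0.32),81,18)])
E
```

```text
pale [ 0.33641781 -1.30389011  0.02002133] [ 0.50263167 -0.51580404  0.16164219] 501
[[0.73, -0.91, 0.15, 0.0, 0.0, 0.0, 1.0], [0.73, -0.9, 0.14, 0.0, 0.0, 0.0, 1.0], [0.72, -0.91, 0.15, 0.0, 0.0, 0.0, 1.0], [0.73, -0.9, 0.14, 0.0, 0.0, 0.0, 1.0], [0.72, -0.91, 0.15, 0.0, 0.0, 0.0, 1.0], [0.73, -0.9, 0.14, 0.0, 0.0, 0.0, 1.0], [0.72, -0.91, 0.15, 0.0, 0.0, 0.0, 1.0], [0.73, -0.9, 0.14, 0.0, 0.0, 0.0, 1.0]]
[[0.72, -0.91, 0.15, 0.0, 0.0, 0.0, 1.0], [0.73, -0.9, 0.14, 0.0, 0.0, 0.0, 1.0], [0.72, -0.91, 0.15, 0.0, 0.0, 0.01, 1.0], [0.72, -0.91, 0.14, 0.01, 0.0, 0.0, 1.0], [0.61, -0.63, 0.11, 0.0, 0.0, -0.04, 1.0], [0.63, -0.61, 0.12, 0.0, 0.0, -0.04, 1.0], [0.65, -0.59, 0.11, 0.0, 0.0, -0.04, 1.0], [0.67, -0.57, 0.12, 0.0, 0.0, -0.05, 1.0]]
[[0.69, -0.54, 0.11, 0.0, 0.0, -0.04, 1.0], [0.7, -0.52, 0.12, 0.0, 0.0, -0.05, 1.0], [0.72, -0.49, 0.11, 0.0, 0.0, -0.04, 1.0], [0.74, -0.47, 0.12, 0.0, 0.0, -0.05, 1.0], [0.76, -0.44, 0.11, 0.0, 0.0, -0.04, 1.0], [0.77, -0.41, 0.12, 0.0, 0.0, -0.05, 1.0], [0.78, -0.38, 0.11, 0.0, 0.0, -0.04, 1.0], [0.8, -0.36, 0.12, 0.0, 0.0, -0.05, 1.0]]
[[0.81, -0.33, 0.11, 0.0, 0.0, -0.04, 1.0], [0.82, -0.3, 0.12, 0.0, 0.0, -0.05, 1.0], [0.83, -0.27, 0.11, 0.0, 0.0, -0.04, 1.0], [0.84, -0.24, 0.12, 0.0, 0.0, -0.05, 1.0], [0.84, -0.21, 0.11, 0.0, 0.0, -0.04, 1.0], [0.86, -0.17, 0.12, 0.0, -0.01, -0.05, 1.0]]
end [0.4356 0.285  0.32  ] [ 2.388  2.039 -0.006]
```

Emit:
{"op": "jog_arm", "data": {
  "plan": [
    [0.73,-0.91,0.15,0,0,0,1],
    [0.73,-0.9,0.14,0,0,0,1],
    [0.72,-0.91,0.15,0,0,0,1],
    [0.73,-0.9,0.14,0,0,0,1],
    [0.72,-0.91,0.15,0,0,0,1],
    [0.73,-0.9,0.14,0,0,0,1],
    [0.72,-0.91,0.15,0,0,0,1],
    [0.73,-0.9,0.14,0,0,0,1]
  ]
}}

```text
t: 2.55
tool_pos: [0.449, -0.1241, 0.3688]
tool_rot: [2.9, 1.206, 0.002]
contact_force: [0.1, -0.0, -0.1]
opening: 0.0852
grip_force: 0.0
```

Emit:
{"op": "jog_arm", "data": {
  "plan": [
    [0.72,-0.91,0.15,0,0,0,1],
    [0.73,-0.9,0.14,0,0,0,1],
    [0.72,-0.91,0.15,0,0,0,1],
    [0.72,-0.91,0.14,0,0,0,1],
    [0.61,-0.63,0.11,0,0,-0.04,1],
    [0.63,-0.61,0.12,0,0,-0.04,1],
    [0.65,-0.59,0.11,0,0,-0.04,1],
    [0.67,-0.57,0.12,0,0,-0.05,1]
  ]
}}

```text
t: 3.35
tool_pos: [0.4371, 0.038, 0.3481]
tool_rot: [2.812, 1.399, 0.002]
contact_force: [0.5, 0.3, 0.2]
opening: 0.0855
grip_force: 0.0
```

Emit:
{"op": "jog_arm", "data": {
  "plan": [
    [0.69,-0.54,0.11,0,0,-0.04,1],
    [0.7,-0.52,0.12,0,0,-0.05,1],
    [0.72,-0.49,0.11,0,0,-0.04,1],
    [0.74,-0.47,0.12,0,0,-0.05,1],
    [0.76,-0.44,0.11,0,0,-0.04,1],
    [0.77,-0.41,0.12,0,0,-0.05,1],
    [0.78,-0.38,0.11,0,0,-0.04,1],
    [0.8,-0.36,0.12,0,0,-0.05,1]
  ]
}}

```text
t: 4.15
tool_pos: [0.4347, 0.1777, 0.3297]
tool_rot: [2.587, 1.781, 0.002]
contact_force: [-0.6, -0.4, -1.0]
opening: 0.0853
grip_force: 0.0
```

Emit:
{"op": "jog_arm", "data": {
  "plan": [
    [0.81,-0.33,0.11,0,0,-0.04,1],
    [0.82,-0.3,0.12,0,0,-0.05,1],
    [0.83,-0.27,0.11,0,0,-0.04,1],
    [0.84,-0.24,0.12,0,0,-0.05,1],
    [0.84,-0.21,0.11,0,0,-0.04,1],
    [0.86,-0.17,0.12,0,0,-0.05,1],
    [0,0,0,0,0,0,0.0]
  ]
}}

```text
t: 4.85
tool_pos: [0.4329, 0.2827, 0.3153]
tool_rot: [-2.384, -2.046, -0.0]
contact_force: [-0.0, -0.9, 0.8]
opening: 0.073
grip_force: 0.0
```

```bash
python3 - <<'E'
from h import *
im,d,C,o=grab("wrist"); print(o["tool_pos"],o["tool_rot"],o["opening"]); P=cloud(d,C)
m=(P[...,2]>0.195)&(P[...,2]<0.215)&(abs(P[...,0]-0.4355)<0.03)&(abs(P[...,1]-0.285)<.08); q=P[m]
print(len(q),q.mean(0),cv2.minAreaRect(q[:,:2].astype(np.float32)), np.percentile(q[:,2],[5,50,95]))
m=(abs(P[...,2]-0.169)<0.006)&(abs(P[...,0]-.51)<.2); q=P[m]; print(len(q),cv2.minAreaRect(q[:,:2].astype(np.float32)),np.median(q[:,2]))
plan([((0.4355,0.2849,0.186),81,10)],grip=0)
E
```

```text
[0.43293187 0.28269951 0.31528046] [-2.38356599e+00 -2.04599969e+00 -1.58622440e-04] 0.07299808151109667
1654 [0.4386051  0.29262456 0.20635879] ((0.4380391240119934, 0.288769006729126), (0.11880021542310715, 0.010005272924900055), 80.75630187988281) [0.20370355 0.20663367 0.20807841]
50767 ((0.5165238976478577, 0.2755047380924225), (0.2786940634250641, 0.18693381547927856), 80.70448303222656) 0.1698190778287212
[[0.02, 0.01, 0.65, 0.0, 0.0, 0.0, 0.0], [0.02, 0.01, 0.65, 0.0, 0.0, 0.0, 0.0], [0.02, 0.01, 0.65, 0.0, 0.0, 0.0, 0.0], [0.02, 0.01, 0.65, 0.0, 0.0, 0.0, 0.0], [0.02, 0.01, 0.65, 0.0, 0.0, 0.0, 0.0], [0.01, 0.01, 0.64, 0.0, 0.0, 0.0, 0.0], [0.02, 0.01, 0.65, 0.0, 0.0, 0.0, 0.0], [0.01, 0.01, 0.64, 0.0, 0.0, 0.0, 0.0]]
[[0.02, 0.0, 0.65, 0.0, 0.0, 0.0, 0.0], [0.01, 0.01, 0.64, 0.0, 0.0, 0.0, 0.0]]
end [0.4356 0.2848 0.1861] [2.385 2.044 0.   ]
```

Emit:
{"op": "jog_arm", "data": {
  "plan": [
    [0.03,0.02,0.8,0,0,0,0],
    [0.03,0.02,0.8,0,0,0,0],
    [0.03,0.02,0.8,0,0,0,0],
    [0.03,0.02,0.8,0,0,0,0],
    [0.03,0.02,0.8,0,0,0,0],
    [0.03,0.02,0.8,0,0,0,0],
    [0.03,0.02,0.8,0,0,0,0],
    [0.03,0.02,0.8,0,0,0,0]
  ],
  "grip_force": 30
}}

```text
t: 5.7
tool_pos: [0.438, 0.2852, 0.1856]
tool_rot: [-2.388, -2.042, 0.0]
contact_force: [0.1, -0.1, -0.1]
opening: 0.0426
grip_force: 0.0
```

Emit:
{"op": "jog_arm", "data": {
  "plan": [
    [0,0,0,0,0,0,0],
    [0,0,0,0,0,0,-1],
    [0,0,0,0,0,0,-1],
    [0,0,0,0,0,0,-1],
    [0,0,0,0,0,0,-1],
    [0,0,0,0,0,0,-1]
  ]
}}

```text
t: 6.3
tool_pos: [0.4374, 0.2857, 0.1883]
tool_rot: [-2.386, -2.041, 0.001]
contact_force: [-5.2, 0.6, 2.1]
opening: 0.0087
grip_force: 29.4
```

```bash
python3 - <<'E'
import numpy as np
th=np.linspace(0,1.86,33); f=lambda t:np.c_[160-160*np.cos(t)+41*np.sin(t),160*np.sin(t)+41*np.cos(t)-41]/20
c=np.round(f(th),2); d=np.diff(c,axis=0)
for i in range(0,32,8): print([[0,round(float(a),2),round(float(-b),2),0,0,0,-1] for a,b in d[i:i+8]])
print(c[::8]*20)
E
```

```text
[[0, 0.13, -0.46, 0, 0, 0, -1], [0, 0.16, -0.45, 0, 0, 0, -1], [0, 0.19, -0.45, 0, 0, 0, -1], [0, 0.21, -0.43, 0, 0, 0, -1], [0, 0.23, -0.42, 0, 0, 0, -1], [0, 0.26, -0.4, 0, 0, 0, -1], [0, 0.28, -0.39, 0, 0, 0, -1], [0, 0.31, -0.37, 0, 0, 0, -1]]
[[0, 0.32, -0.35, 0, 0, 0, -1], [0, 0.35, -0.34, 0, 0, 0, -1], [0, 0.36, -0.31, 0, 0, 0, -1], [0, 0.39, -0.29, 0, 0, 0, -1], [0, 0.39, -0.27, 0, 0, 0, -1], [0, 0.42, -0.24, 0, 0, 0, -1], [0, 0.42, -0.22, 0, 0, 0, -1], [0, 0.44, -0.2, 0, 0, 0, -1]]
[[0, 0.45, -0.17, 0, 0, 0, -1], [0, 0.46, -0.14, 0, 0, 0, -1], [0, 0.46, -0.12, 0, 0, 0, -1], [0, 0.48, -0.09, 0, 0, 0, -1], [0, 0.47, -0.06, 0, 0, 0, -1], [0, 0.48, -0.03, 0, 0, 0, -1], [0, 0.48, -0.01, 0, 0, 0, -1], [0, 0.48, 0.02, 0, 0, 0, -1]]
[[0, 0.48, 0.05, 0, 0, 0, -1], [0, 0.47, 0.08, 0, 0, 0, -1], [0, 0.47, 0.11, 0, 0, 0, -1], [0, 0.46, 0.13, 0, 0, 0, -1], [0, 0.45, 0.16, 0, 0, 0, -1], [0, 0.45, 0.18, 0, 0, 0, -1], [0, 0.43, 0.21, 0, 0, 0, -1], [0, 0.42, 0.24, 0, 0, 0, -1]]
[[  0.    0. ]
 [ 35.4  67.4]
 [ 97.2 111.8]
 [172.4 123.8]
 [245.  100.6]]
```

Emit:
{"op": "jog_arm", "data": {
  "plan": [
    [0,0.13,-0.46,0,0,0,-1],
    [0,0.16,-0.45,0,0,0,-1],
    [0,0.19,-0.45,0,0,0,-1],
    [0,0.21,-0.43,0,0,0,-1],
    [0,0.23,-0.42,0,0,0,-1],
    [0,0.26,-0.4,0,0,0,-1],
    [0,0.28,-0.39,0,0,0,-1],
    [0,0.31,-0.37,0,0,0,-1]
  ]
}}

```text
t: 7.1
tool_pos: [0.4716, 0.2802, 0.2568]
tool_rot: [-2.384, -2.04, 0.004]
contact_force: [-9.9, 1.6, 5.6]
opening: 0.0084
grip_force: 29.3
```

Emit:
{"op": "jog_arm", "data": {
  "plan": [
    [0,0.32,-0.35,0,0,0,-1],
    [0,0.35,-0.34,0,0,0,-1],
    [0,0.36,-0.31,0,0,0,-1],
    [0,0.39,-0.29,0,0,0,-1],
    [0,0.39,-0.27,0,0,0,-1],
    [0,0.42,-0.24,0,0,0,-1],
    [0,0.42,-0.22,0,0,0,-1],
    [0,0.44,-0.2,0,0,0,-1]
  ]
}}

```text
t: 7.9
tool_pos: [0.5347, 0.27, 0.3027]
tool_rot: [2.387, 2.041, 0.004]
contact_force: [-3.8, -0.3, 5.8]
opening: 0.0085
grip_force: 30.8
```

Emit:
{"op": "jog_arm", "data": {
  "plan": [
    [0,0.45,-0.17,0,0,0,-1],
    [0,0.46,-0.14,0,0,0,-1],
    [0,0.46,-0.12,0,0,0,-1],
    [0,0.48,-0.09,0,0,0,-1]
  ]
}}

```text
t: 8.3
tool_pos: [0.5718, 0.264, 0.3118]
tool_rot: [2.387, 2.04, 0.003]
contact_force: [-2.6, -1.0, 5.9]
opening: 0.0088
grip_force: 31.2
```

Emit:
{"op": "jog_arm", "data": {
  "plan": [
    [0,0.47,-0.06,0,0,0,-1],
    [0,0.48,-0.03,0,0,0,-1],
    [0,0.48,-0.01,0,0,0,-1],
    [0,0.48,0.02,0,0,0,-1]
  ]
}}

```text
t: 8.7
tool_pos: [0.6096, 0.2579, 0.3118]
tool_rot: [2.387, 2.04, 0.001]
contact_force: [-1.3, -1.8, 3.0]
opening: 0.0089
grip_force: 32.1
```

Emit:
{"op": "jog_arm", "data": {
  "plan": [
    [0,0.48,0.05,0,0,0,-1],
    [0,0.47,0.08,0,0,0,-1],
    [0,0.47,0.11,0,0,0,-1],
    [0,0.46,0.13,0,0,0,-1]
  ]
}}

```text
t: 9.1
tool_pos: [0.6464, 0.252, 0.303]
tool_rot: [2.388, 2.041, -0.001]
contact_force: [-0.4, -4.5, 3.1]
opening: 0.0091
grip_force: 32.5
```

Emit:
{"op": "jog_arm", "data": {
  "plan": [
    [0,0.45,0.16,0,0,0,-1],
    [0,0.45,0.18,0,0,0,-1],
    [0,0.43,0.21,0,0,0,-1],
    [0,0,0,0,0,0,-1]
  ]
}}

```text
t: 9.5
tool_pos: [0.6728, 0.2478, 0.2909]
tool_rot: [2.388, 2.04, -0.001]
contact_force: [-0.7, -4.8, 1.2]
opening: 0.0087
grip_force: 32.7
```

Emit:
{"op": "jog_arm", "data": {
  "plan": [
    [0,0.2,0.1,0,0,0,-0.5],
    [0,0.2,0.1,0,0,0,-0.5],
    [0,0,0,0,0,0,-0.5],
    [0,0,0,0,0,0,-0.5]
  ]
}}

```text
t: 9.9
tool_pos: [0.6798, 0.248, 0.2889]
tool_rot: [-2.387, -2.042, -0.002]
contact_force: [1.3, -0.2, 1.7]
opening: 0.0211
grip_force: 1.2
```

```bash
python3 - <<'E'
from h import *
im,d,C,o=grab("side","s2.png"); print(o["tool_pos"],o["contact_force"],o["opening"])
cv2.imwrite("pics/s2c.png",cv2.resize(im[150:370,180:440,::-1],None,fx=2.5,fy=2.5))
E
```

```text
[0.67980407 0.24795555 0.28891574] [ 1.34551251 -0.18906992  1.73750433] 0.021121206907441188
```

View pics/s2c.png

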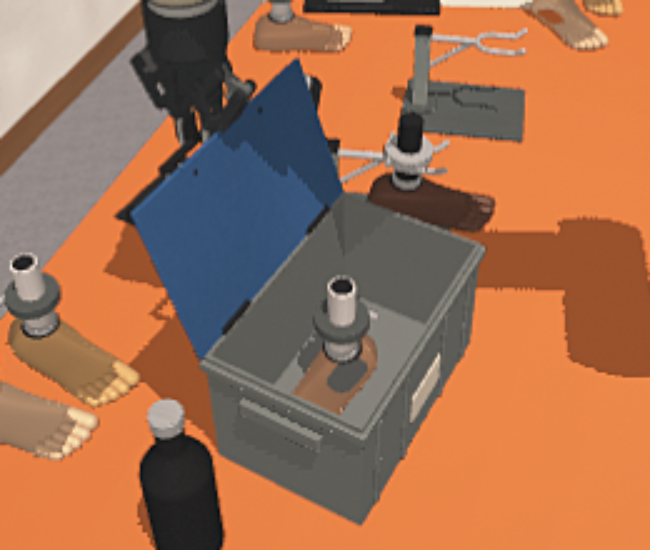

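The lid leans back behind the box past upright, the fingers are around the handle, and the tan foot's tube stands in the box at crop (342,290). I'll retract straight up.

Emit:
{"op": "jog_arm", "data": {
  "plan": [
    [0,0,-0.4,0,0,0,-0.5],
    [0,0,-0.6,0,0,0,-0.5],
    [0,0,-0.8,0,0,0,-0.5],
    [0,0,-0.9,0,0,0,-0.5],
    [0,0,-0.9,0,0,0,-0.5],
    [0,0,-0.9,0,0,0,-0.5],
    [0,0,-0.9,0,0,0,-0.5],
    [0,0,-0.9,0,0,0,-0.5]
  ]
}}

```text
t: 10.75
tool_pos: [0.6797, 0.2472, 0.4168]
tool_rot: [2.387, 2.041, 0.002]
contact_force: [-0.1, -0.2, -0.4]
opening: 0.0211
grip_force: 0.0
```

```bash
python3 - <<'E'
from h import *
im,d,C,o=grab("top","t3.png"); print(o["tool_pos"],o["contact_force"]); P=cloud(d,C)
# box frame
H=np.array([0.5936,0.260]); a=np.radians(-9.1); e=np.array([np.cos(a),np.sin(a)]); f=np.array([-e[1],e[0]])
L=(P[...,:2]-H)@np.c_[e,f]; Z=P[...,2]
i=(L[...,0]>-.165)&(L[...,0]<-.004)&(abs(L[...,1])<.13)
for lo,hi,n in((.143,.165,"tube top"),(.098,.122,"collar"),(.02,.07,"shell")):
    m=i&(Z>lo)&(Z<hi); q=L[m]; print(n,len(q),q.mean(0).round(4) if len(q) else "",Z[m].mean().round(4), cv2.minEnclosingCircle(q.astype(np.float32)) if len(q) else "", q.min(0),q.max(0))
# lid
m=(Z>.2)&(Z<.4)&(L[...,0]>-.02)&(L[...,0]<.15)&(abs(L[...,1])<.15); q=np.c_[L[m][:,0],Z[m]]; print("lid x,z",len(q),np.percentile(q,[2,50,98],axis=0))
E
```

```text
[0.67968771 0.24720677 0.41677643] [-0.06050913 -0.17424844 -0.37149039]
tube top 35 [-0.0627 -0.1213] 0.1579 ((-0.0702587440609932, -0.09062449634075165), 0.0769604817032814) [-0.13640936 -0.12986999] [-0.0040994  -0.05148846]
collar 6 [-0.0044 -0.0947] 0.1133 ((-0.00435585156083107, -0.09299849718809128), 0.02689371444284916) [-0.00461323 -0.11979171] [-0.00414594 -0.06620528]
shell 15 [-0.0155 -0.0621] 0.0392 ((-0.04539243504405022, -0.004738319665193558), 0.11779417842626572) [-0.0897085  -0.11511799] [-0.0040152   0.10564135]
lid x,z 716 [[0.0140272  0.20315061]
 [0.04309563 0.28522899]
 [0.09168094 0.32750698]]
```

```bash
python3 - <<'E'
from h import *
C=cam("side"); p=onplane([[342/2.5+180,284/2.5+150]],C,0.158)[0]; print(p)
H=np.array([0.5936,0.260]); a=np.radians(-9.1); e=np.array([np.cos(a),np.sin(a)]); f=np.array([-e[1],e[0]]); print((p[:2]-H)@np.c_[e,f])
plan([((p[0],p[1],0.37),-9,12)],grip=1)
E
```

```text
[0.52683856 0.25803396 0.158     ]
[-0.06561022 -0.01250015]
[[-0.06, -0.64, 0.21, 0.0, 0.0, 0.17, 1.0], [-0.14, -0.63, 0.21, 0.0, 0.0, 0.17, 1.0], [-0.22, -0.6, 0.21, 0.0, 0.0, 0.17, 1.0], [-0.3, -0.57, 0.21, 0.0, 0.0, 0.17, 1.0], [-0.37, -0.52, 0.21, 0.0, 0.0, 0.17, 1.0], [-0.44, -0.47, 0.21, 0.0, 0.0, 0.16, 1.0], [-0.5, -0.41, 0.21, 0.0, 0.0, 0.17, 1.0], [-0.55, -0.34, 0.21, 0.0, 0.0, 0.16, 1.0]]
[[-0.58, -0.27, 0.2, 0.0, 0.0, 0.17, 1.0], [-0.61, -0.19, 0.21, 0.0, 0.0, 0.16, 1.0], [-0.63, -0.11, 0.2, 0.0, 0.0, 0.17, 1.0], [-0.64, -0.02, 0.21, 0.0, -0.01, 0.16, 1.0]]
end [0.5269 0.258  0.37  ] [-3.13e+00  2.45e-01  2.00e-03]
```

Emit:
{"op": "jog_arm", "data": {
  "plan": [
    [-0.06,-0.64,0.1,0,0,0.17,1],
    [-0.14,-0.63,0.1,0,0,0.17,1],
    [-0.22,-0.6,0.1,0,0,0.17,1],
    [-0.3,-0.57,0.1,0,0,0.17,1],
    [-0.37,-0.52,0.21,0,0,0.17,1],
    [-0.44,-0.47,0.21,0,0,0.16,1],
    [-0.5,-0.41,0.3,0,0,0.17,1],
    [-0.55,-0.34,0.3,0,0,0.16,1]
  ]
}}

```text
t: 11.6
tool_pos: [0.5765, 0.2543, 0.3866]
tool_rot: [-3.092, -0.558, -0.001]
contact_force: [0.1, -0.1, -0.1]
opening: 0.0854
grip_force: 0.0
```

Emit:
{"op": "jog_arm", "data": {
  "plan": [
    [-0.58,-0.27,0.3,0,0,0.17,1],
    [-0.61,-0.19,0.3,0,0,0.16,1],
    [-0.63,-0.11,0.3,0,0,0.17,1],
    [-0.64,-0.02,0.21,0,0,0.16,1],
    [0,0,0,0,0,0,1]
  ]
}}

```text
t: 12.1
tool_pos: [0.5249, 0.258, 0.3641]
tool_rot: [-3.132, 0.243, 0.0]
contact_force: [0.5, -0.1, 0.4]
opening: 0.0854
grip_force: 0.0
```

```bash
cat > foot.py <<'E'
from h import *
im,d,C,o=grab("wrist","w4.png"); print(o["tool_pos"],o["tool_rot"],o["opening"]); P=cloud(d,C)
H=np.array([0.5936,0.260]); a=np.radians(-9.1); e=np.array([np.cos(a),np.sin(a)]); f=np.array([-e[1],e[0]])
L=(P[...,:2]-H)@np.c_[e,f]; Z=P[...,2]
i=(L[...,0]>-.155)&(L[...,0]<-.012)&(abs(L[...,1])<.12)
for lo,hi,n in((.148,.165,"tube top"),(.106,.12,"collar"),(.02,.07,"shell")):
    m=(i&(Z>lo)&(Z<hi)).astype(np.uint8); k,l,st,ce=cv2.connectedComponentsWithStats(m)
    j=1+st[1:,4].argmax(); m=l==j; q=P[m]; c,r=cv2.minEnclosingCircle(q[:,:2].astype(np.float32))
    print(n,len(q),"circle",np.round(c,4),round(r,4),"z",np.median(q[:,2]).round(4),"rect",cv2.minAreaRect(q[:,:2].astype(np.float32)),"box",((np.array(c)-H)@np.c_[e,f]).round(4))
m=(Z>.155)&(Z<.17)&~i&(abs(L[...,0]+.085)<.12)&(abs(L[...,1])<.16)
print("rim box x",np.percentile(L[m][:,0],[1,99]),"y",np.percentile(L[m][:,1],[1,99]))
m=i&(L[...,0]<-.1)&(Z>.01)&(Z<.06); print("clamp",m.sum(),L[m].mean(0),np.median(Z[m]))
E
python3 foot.py
```

```text
[0.52492591 0.25800881 0.36409731] [-3.13213271e+00  2.43034863e-01  3.78742381e-04] 0.08538613806016362
tube top 536 circle [0.5269 0.2607] 0.0148 z 0.1555 rect ((0.527111291885376, 0.26075342297554016), (0.028470568358898163, 0.02837613970041275), 79.36698913574219) box [-0.066  -0.0098]
collar 1174 circle [0.5253 0.2552] 0.036 z 0.111 rect ((0.5257858037948608, 0.2606370449066162), (0.06089847907423973, 0.061451319605112076), 78.22516632080078) box [-0.0667 -0.0155]
shell 1100 circle [0.4485 0.2722] 0.0623 z 0.0288 rect ((0.4507210850715637, 0.27193784713745117), (0.12357533723115921, 0.023970264941453934), 80.91185760498047) box [-0.1452 -0.0109]
rim box x [-0.17369107  0.00465115] y [-0.1355941   0.14183929]
clamp 1203 [-0.14233204 -0.0108029 ] 0.02843791007409524
```

View pics/w4.png

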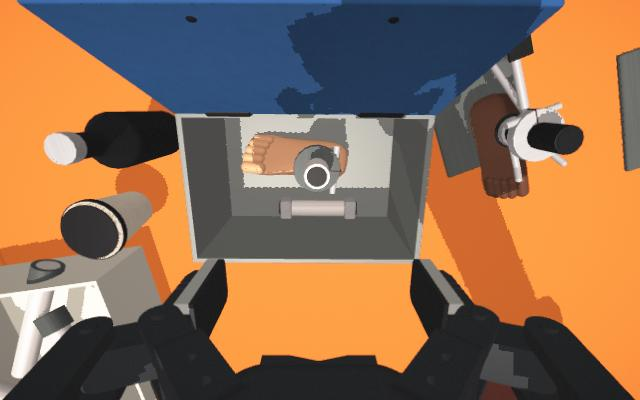

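The picture shows the tan foot's tube top at (317,176) with toes to the left (box +y) and the tube clamp at (318,208). The measured tube diameter, collar (61 mm) and heights match the given sizes. I still need the foot's yaw.

```bash
cat >> foot.py <<'E'
hsv=cv2.cvtColor(im,cv2.COLOR_RGB2HSV)
m=(i&(L[...,0]>-.115)&(Z>.006)&(Z<.075)&(hsv[...,1]>70)); q=P[m][:,:2]; r=cv2.minAreaRect(q.astype(np.float32)); print("foot",len(q),r)
far=q[(q-[.526,.2606])@f>.02]; b=np.c_[(far-[.526,.2606])@f]; 
for s in(.03,.05,.07,.09,.105):
    k=abs(b[:,0]-s)<.008; t=(far[k]-[.526,.2606])@e; print(s,k.sum(),t.min().round(4),t.max().round(4))
plan([((.5265,.2605,.20),-9,9),((.5265,.2605,.121),-9,7)],grip=1)
E
python3 foot.py | tail -12
```

```text
shell 1068 circle [0.4479 0.2723] 0.0624 z 0.0289 rect ((0.4504336416721344, 0.2718477249145508), (0.12368106842041016, 0.023459715768694878), 80.77040100097656) box [-0.1458 -0.0109]
rim box x [-0.17370537  0.00455918] y [-0.13571654  0.14188766]
clamp 1162 [-0.14220103 -0.01090884] 0.028648892661921138
foot 1185 ((0.53495192527771, 0.2963314950466156), (0.16445793211460114, 0.06265170872211456), 78.61018371582031)
0.03 31 -0.0016 0.0301
0.05 116 -0.0246 0.0329
0.07 104 -0.0266 0.0359
0.09 399 -0.0261 0.0359
0.105 296 -0.0221 0.033
[[0.0, -0.01, 0.91, 0.0, 0.0, 0.0, 1.0], [0.0, -0.01, 0.92, 0.0, 0.0, 0.0, 1.0], [0.0, -0.02, 0.91, 0.0, 0.0, 0.0, 1.0], [0.0, -0.01, 0.92, 0.0, 0.0, 0.0, 1.0], [0.0, -0.02, 0.91, 0.0, 0.0, 0.0, 1.0], [0.0, -0.01, 0.92, 0.0, 0.0, 0.0, 1.0], [0.0, -0.02, 0.91, 0.0, 0.0, 0.0, 1.0], [-0.01, -0.01, 0.92, 0.0, 0.0, 0.0, 1.0]]
[[0.0, -0.02, 0.91, 0.0, 0.0, 0.0, 1.0], [0.0, 0.0, 0.56, 0.0, 0.0, 0.0, 1.0], [0.0, 0.0, 0.57, 0.0, 0.0, 0.0, 1.0], [0.0, 0.0, 0.56, 0.0, 0.0, 0.0, 1.0], [0.0, 0.0, 0.57, 0.0, 0.0, 0.0, 1.0], [0.0, 0.0, 0.56, 0.0, 0.0, 0.0, 1.0], [0.0, 0.0, 0.57, 0.0, 0.0, 0.0, 1.0], [-0.01, 0.0, 0.56, 0.0, 0.0, 0.0, 1.0]]
end [0.5265 0.2606 0.121 ] [-3.132e+00  2.400e-01 -2.000e-03]
```

Emit:
{"op": "jog_arm", "data": {
  "plan": [
    [0,-0.01,0.91,0,0,0.05,1],
    [0,-0.01,0.92,0,0,0,1],
    [0,-0.02,0.91,0,0,0,1],
    [0,-0.01,0.92,0,0,0,1],
    [0,-0.02,0.91,0,0,0,1],
    [0,-0.01,0.92,0,0,0,1],
    [0,-0.02,0.91,0,0,0,1],
    [0,-0.01,0.92,0,0,0,1]
  ]
}}

```text
t: 13.0
tool_pos: [0.5268, 0.26, 0.2165]
tool_rot: [-3.127, 0.304, -0.0]
contact_force: [0.5, -0.2, -0.7]
opening: 0.0853
grip_force: 0.0
```

Emit:
{"op": "jog_arm", "data": {
  "plan": [
    [0,-0.01,0.91,0,0,0,1],
    [0,0,0.56,0,0,0,1],
    [0,0,0.56,0,0,0,1],
    [0,0,0.56,0,0,0,1],
    [0,0,0.56,0,0,0,1],
    [0,0,0.56,0,0,0,1],
    [0,0,0.56,0,0,0,1],
    [0,0,0.56,0,0,0,1]
  ]
}}

```text
t: 13.8
tool_pos: [0.5264, 0.2602, 0.1201]
tool_rot: [-3.127, 0.306, -0.0]
contact_force: [1.0, -0.0, 0.8]
opening: 0.0855
grip_force: 0.0
```

Emit:
{"op": "jog_arm", "data": {
  "plan": [
    [0,0,0,0,0,0,0],
    [0,0,0,0,0,0,-0.2],
    [0,0,0,0,0,0,-0.2],
    [0,0,0,0,0,0,-1],
    [0,0,0,0,0,0,-1],
    [0,0,0,0,0,0,-1]
  ],
  "grip_force": 80
}}

```text
t: 14.4
tool_pos: [0.5271, 0.2602, 0.1221]
tool_rot: [-3.126, 0.306, -0.003]
contact_force: [-0.6, -3.2, 4.4]
opening: 0.0284
grip_force: 78.8
```

Emit:
{"op": "jog_arm", "data": {
  "plan": [
    [0,0,-0.2,0,0,0,-1],
    [0,0,-0.4,0,0,0,-1],
    [0,0,-0.6,0,0,0,-1],
    [0,0,-0.8,0,0,0,-1],
    [0,0,-0.8,0,0,0,-1],
    [0,0,-0.8,0,0,0,-1],
    [0,0,-0.8,0,0,0,-1],
    [0,0,-0.8,0,0,0,-1]
  ]
}}

```text
t: 15.2
tool_pos: [0.5265, 0.2603, 0.2268]
tool_rot: [-3.126, 0.306, -0.001]
contact_force: [0.4, -0.3, -8.0]
opening: 0.0285
grip_force: 79.4
```

Emit:
{"op": "jog_arm", "data": {
  "plan": [
    [0,0,-0.8,0,0,0,-1],
    [0,0,-0.8,0,0,0,-1],
    [0,0,-0.8,0,0,0,-1],
    [0,0,-0.8,0,0,0,-1],
    [0,0,-0.8,0,0,0,-1],
    [0,0,-0.8,0,0,0,-1],
    [0,0,-0.8,0,0,0,-1],
    [0,0,-0.4,0,0,0,-1]
  ]
}}

```text
t: 16.0
tool_pos: [0.527, 0.2604, 0.3476]
tool_rot: [-3.125, 0.306, -0.004]
contact_force: [0.9, 0.0, -6.9]
opening: 0.0279
grip_force: 79.7
```

```bash
python3 - <<'E'
from h import *
o=ctrl.get_obs(); print(o["tool_pos"],o["contact_force"],o["wrist_torque"],o["opening"])
S=np.array([0.4956,-0.287]); ex=np.array([np.cos(np.radians(11)),np.sin(np.radians(11))]); A=S-0.13*ex
z=o["tool_pos"][2]; print(A)
plan([((0.44,0.12,z),10,12),((0.385,-0.1,z),50,14),((A[0],A[1],z),101,13)],grip=-1)
E
```

```text
[0.52700809 0.26040835 0.34760173] [ 0.89946287  0.03389218 -6.89098071] [-0.14943762 -0.07781767 -0.04736601] 0.027889978993199782
[ 0.36798847 -0.31180517]
[[-0.24, 0.64, 0.0, 0.0, 0.0, -0.04, -1.0], [-0.26, 0.64, 0.0, 0.0, 0.0, -0.04, -1.0], [-0.28, 0.63, 0.0, 0.0, 0.0, -0.04, -1.0], [-0.3, 0.62, 0.0, 0.0, 0.0, -0.04, -1.0], [-0.32, 0.61, 0.0, 0.0, 0.0, -0.04, -1.0], [-0.34, 0.6, 0.0, 0.0, 0.0, -0.04, -1.0], [-0.36, 0.59, 0.0, 0.0, 0.0, -0.04, -1.0], [-0.38, 0.57, 0.0, 0.0, 0.0, -0.04, -1.0]]
[[-0.4, 0.56, -0.01, 0.0, 0.0, -0.04, -1.0], [-0.41, 0.55, 0.0, 0.0, 0.0, -0.04, -1.0], [-0.43, 0.54, -0.01, 0.0, 0.0, -0.04, -1.0], [-0.45, 0.52, 0.0, 0.0, 0.0, -0.03, -1.0], [-0.33, 0.74, 0.0, 0.0, 0.0, -0.06, -1.0], [-0.36, 0.72, 0.0, 0.0, 0.0, -0.06, -1.0], [-0.4, 0.71, 0.0, 0.0, 0.0, -0.06, -1.0], [-0.43, 0.69, 0.0, 0.0, 0.0, -0.06, -1.0]]
[[-0.46, 0.66, 0.0, 0.0, 0.0, -0.06, -1.0], [-0.49, 0.64, 0.0, 0.0, 0.0, -0.07, -1.0], [-0.53, 0.62, 0.0, 0.0, 0.0, -0.06, -1.0], [-0.56, 0.59, 0.0, 0.0, 0.0, -0.07, -1.0], [-0.59, 0.56, 0.0, 0.0, 0.0, -0.06, -1.0], [-0.61, 0.53, 0.0, 0.0, 0.0, -0.07, -1.0], [-0.64, 0.49, -0.01, 0.0, 0.0, -0.06, -1.0], [-0.66, 0.46, 0.0, 0.0, 0.0, -0.07, -1.0]]
[[-0.69, 0.43, -0.01, 0.0, 0.0, -0.06, -1.0], [-0.71, 0.4, 0.0, 0.0, 0.0, -0.07, -1.0], [-0.67, 0.47, 0.0, 0.0, 0.0, -0.09, -1.0], [-0.7, 0.43, 0.0, 0.0, 0.0, -0.09, -1.0], [-0.73, 0.37, 0.0, 0.0, 0.0, -0.09, -1.0], [-0.75, 0.32, 0.0, 0.0, 0.0, -0.09, -1.0], [-0.77, 0.27, 0.0, 0.0, 0.0, -0.09, -1.0], [-0.79, 0.21, 0.0, 0.0, 0.0, -0.09, -1.0]]
[[-0.8, 0.16, 0.0, 0.0, 0.0, -0.08, -1.0], [-0.81, 0.11, 0.0, 0.0, 0.0, -0.09, -1.0], [-0.81, 0.05, 0.0, 0.0, 0.0, -0.08, -1.0], [-0.82, 0.0, 0.0, 0.0, 0.0, -0.09, -1.0], [-0.81, -0.06, 0.0, 0.0, 0.0, -0.08, -1.0], [-0.81, -0.11, -0.01, 0.0, 0.0, -0.09, -1.0], [-0.8, -0.17, 0.0, 0.0, 0.0, -0.08, -1.0]]
end [ 0.3679 -0.3118  0.3475] [2.    2.42  0.004]
```

Emit:
{"op": "jog_arm", "data": {
  "plan": [
    [-0.24,0.64,0,0,0,-0.04,-1],
    [-0.26,0.64,0,0,0,-0.04,-1],
    [-0.28,0.63,0,0,0,-0.04,-1],
    [-0.3,0.62,0,0,0,-0.04,-1],
    [-0.32,0.61,0,0,0,-0.04,-1],
    [-0.34,0.6,0,0,0,-0.04,-1],
    [-0.36,0.59,0,0,0,-0.04,-1],
    [-0.38,0.57,0,0,0,-0.04,-1]
  ]
}}

```text
t: 16.8
tool_pos: [0.468, 0.166, 0.3449]
tool_rot: [3.14, 0.09, -0.0]
contact_force: [0.6, 0.7, -6.8]
opening: 0.0284
grip_force: 79.8
```

Emit:
{"op": "jog_arm", "data": {
  "plan": [
    [-0.4,0.56,0,0,0,-0.04,-1],
    [-0.41,0.55,0,0,0,-0.04,-1],
    [-0.43,0.54,0,0,0,-0.04,-1],
    [-0.45,0.52,0,0,0,-0.03,-1],
    [-0.33,0.74,0,0,0,-0.06,-1],
    [-0.36,0.72,0,0,0,-0.06,-1],
    [-0.4,0.71,0,0,0,-0.06,-1],
    [-0.43,0.69,0,0,0,-0.06,-1]
  ]
}}

```text
t: 17.6
tool_pos: [0.4234, 0.0563, 0.3452]
tool_rot: [3.089, 0.569, 0.001]
contact_force: [0.6, 0.0, -7.4]
opening: 0.0281
grip_force: 79.8
```

Emit:
{"op": "jog_arm", "data": {
  "plan": [
    [-0.46,0.66,0,0,0,-0.06,-1],
    [-0.49,0.64,0,0,0,-0.07,-1],
    [-0.53,0.62,0,0,0,-0.06,-1],
    [-0.56,0.59,0,0,0,-0.07,-1],
    [-0.59,0.56,0,0,0,-0.06,-1],
    [-0.61,0.53,0,0,0,-0.07,-1],
    [-0.64,0.49,0,0,0,-0.06,-1],
    [-0.66,0.46,0,0,0,-0.07,-1]
  ]
}}

```text
t: 18.4
tool_pos: [0.3921, -0.0692, 0.3453]
tool_rot: [2.909, 1.184, 0.002]
contact_force: [-0.1, -0.3, -7.6]
opening: 0.0284
grip_force: 79.8
```

Emit:
{"op": "jog_arm", "data": {
  "plan": [
    [-0.69,0.43,0,0,0,-0.06,-1],
    [-0.71,0.4,0,0,0,-0.07,-1],
    [-0.67,0.47,0,0,0,-0.09,-1],
    [-0.7,0.43,0,0,0,-0.09,-1],
    [-0.73,0.37,0,0,0,-0.09,-1],
    [-0.75,0.32,0,0,0,-0.09,-1],
    [-0.77,0.27,0,0,0,-0.09,-1],
    [-0.79,0.21,0,0,0,-0.09,-1]
  ]
}}

```text
t: 19.2
tool_pos: [0.3764, -0.1987, 0.3453]
tool_rot: [2.5, 1.901, 0.001]
contact_force: [-0.3, 0.0, -7.1]
opening: 0.0283
grip_force: 79.8
```

Emit:
{"op": "jog_arm", "data": {
  "plan": [
    [-0.8,0.16,0,0,0,-0.08,-1],
    [-0.81,0.11,0,0,0,-0.09,-1],
    [-0.81,0.05,0,0,0,-0.08,-1],
    [-0.82,0,0,0,0,-0.09,-1],
    [-0.81,-0.06,0,0,0,-0.08,-1],
    [-0.81,-0.11,0,0,0,-0.09,-1],
    [-0.8,-0.17,0,0,0,-0.08,-1],
    [0,0,0,0,0,0,-1]
  ]
}}

```text
t: 20.0
tool_pos: [0.3672, -0.3135, 0.3449]
tool_rot: [2.003, 2.42, -0.0]
contact_force: [-0.2, 0.6, -7.5]
opening: 0.0286
grip_force: 79.8
```

Emit:
{"op": "jog_arm", "data": {
  "plan": [
    [0,0,0.9,0,0,0,-1],
    [0,0,0.9,0,0,0,-1],
    [0,0,0.9,0,0,0,-1],
    [0,0,0.9,0,0,0,-1],
    [0,0,0.9,0,0,0,-1],
    [0,0,0.9,0,0,0,-1],
    [0,0,0.9,0,0,0,-1],
    [0,0,0.9,0,0,0,-1]
  ]
}}

```text
t: 20.8
tool_pos: [0.3668, -0.3103, 0.1978]
tool_rot: [-1.999, -2.42, -0.001]
contact_force: [0.1, -0.4, -6.9]
opening: 0.0281
grip_force: 79.9
```

Emit:
{"op": "jog_arm", "data": {
  "plan": [
    [0,0,0.9,0,0,0,-1],
    [0,0,0.7,0,0,0,-1],
    [0,0,0,0,0,0,-1]
  ]
}}

```text
t: 21.1
tool_pos: [0.3658, -0.3095, 0.1647]
tool_rot: [-1.996, -2.416, -0.002]
contact_force: [0.3, 0.9, -7.6]
opening: 0.0279
grip_force: 79.9
```

```bash
python3 - <<'E'
from h import *
im,d,C,o=grab("side","s5.png"); print(o["tool_pos"],o["tool_rot"],o["contact_force"])
P=cloud(d,C); S=np.array([0.4956,-0.287]); a=np.radians(11); ex=np.array([np.cos(a),np.sin(a)]); ey=np.array([-ex[1],ex[0]])
L=(P[...,:2]-S)@np.c_[ex,ey]; Z=P[...,2]
k=(L[...,0]>-.27)&(L[...,0]<-.06)&(abs(L[...,1])<.06)&(Z>.02)&(Z<.145); hsv=cv2.cvtColor(im,cv2.COLOR_RGB2HSV)
t=k&(Z<.12); q=np.c_[L[t],Z[t]]; print("foot",t.sum(),q.min(0).round(3),q.max(0).round(3))
x=q[q[:,0]<-.18]; print("toe",np.percentile(x,[2,50,98],axis=0).round(3))
u=np.array(proj([[0.4,-0.3,0.12]],C)[0]).astype(int); print(u)
y0,x0=max(u[1]-90,0),max(u[0]-120,0); cv2.imwrite("pics/s5c.png",cv2.resize(im[y0:y0+160,x0:x0+220,::-1],None,fx=3.5,fy=3.5,interpolation=cv2.INTER_CUBIC)); print(x0,y0)
E
```

```text
[ 0.36575994 -0.30949052  0.1647    ] [-1.99606439e+00 -2.41641894e+00 -2.39829476e-03] [ 0.33110936  0.91045108 -7.60281803]
foot 644 [-0.249 -0.033  0.041] [-0.086  0.037  0.12 ]
toe [[-0.247 -0.026  0.045]
 [-0.21  -0.002  0.058]
 [-0.181  0.036  0.071]]
[402 171]
282 81
```

View pics/s5c.png

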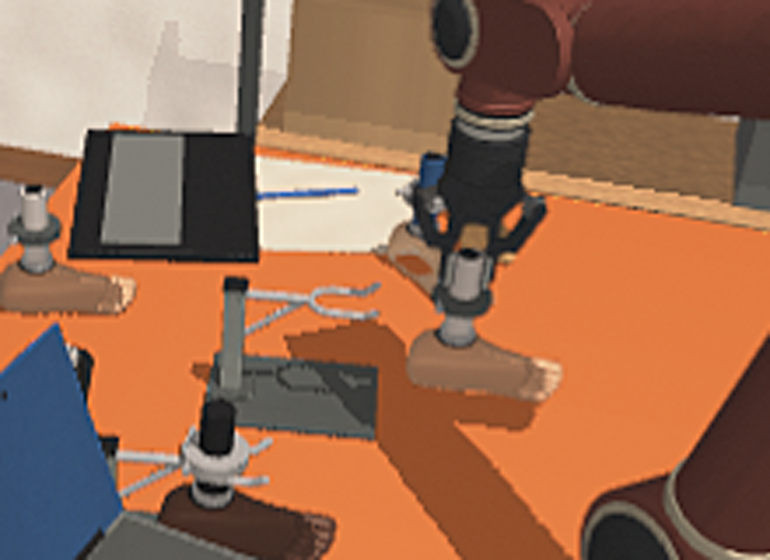

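The foot hangs level in the gripper in front of the fork mouth at crop (340,300), with toes pointing away from it. I'll shift 2.7 mm sideways, raise slightly, and go in level.

Emit:
{"op": "jog_arm", "data": {
  "plan": [
    [-0.13,0,-0.17,0,0,0,-1],
    [0,0.4,0,0,0,0,-1],
    [0,0.6,0,0,0,0,-1],
    [0,0.6,0,0,0,0,-1],
    [0,0.6,0,0,0,0,-1],
    [0,0.6,0,0,0,0,-1],
    [0,0.4,0,0,0,0,-1],
    [0,0,0,0,0,0,-1]
  ]
}}

```text
t: 21.95
tool_pos: [0.4319, -0.3021, 0.1722]
tool_rot: [-1.999, -2.423, -0.0]
contact_force: [0.1, -0.1, -7.0]
opening: 0.0283
grip_force: 80.2
```

```bash
cat > st.py <<'E'
from h import *
o=ctrl.get_obs(); S=np.array([0.4956,-0.287]); a=np.radians(11); ex=np.array([np.cos(a),np.sin(a)]); ey=np.array([-ex[1],ex[0]])
Rt=R.from_rotvec(o["tool_rot"]).as_matrix()
print("stand-frame mm",((o["tool_pos"][:2]-S)@np.c_[ex,ey]*1000).round(1),"z",o["tool_pos"][2].round(4),"yaw",np.degrees(np.arctan2(Rt[1,0],Rt[0,0])).round(2),"F",(np.c_[ex,ey].T@o["contact_force"][:2]).round(1),o["contact_force"][2].round(1),o["t"])
E
cat > side.py <<'E'
import sys
from st import *
im,d,C,o=grab("side"); P=cloud(d,C); L=(P[...,:2]-S)@np.c_[ex,ey]; Z=P[...,2]
u=proj([[0.47,-0.29,0.13]],C)[0].astype(int); y0,x0=u[1]-45,u[0]-50
cv2.imwrite("pics/"+sys.argv[1],cv2.resize(im[y0:y0+90,x0:x0+110,::-1],None,fx=7,fy=6.6,interpolation=cv2.INTER_CUBIC))
E
python3 st.py
```

```text
stand-frame mm [-65.4  -2.7] z 0.1722 yaw 100.95 F [ 0.1 -0.1] -7.0 21.95
```

Emit:
{"op": "jog_arm", "data": {
  "plan": [
    [0,0,0,0,0,0,-1],
    [0,0,0,0,0,0,-1],
    [0,0,0,0,0,0,-1]
  ]
}}

```text
t: 22.25
tool_pos: [0.4303, -0.3026, 0.1722]
tool_rot: [-2.002, -2.421, 0.0]
contact_force: [0.3, -0.2, -7.9]
opening: 0.0283
grip_force: 80.2
```

```bash
python3 st.py
```

```text
stand-frame mm [-67.   -2.8] z 0.1722 yaw 100.84 F [ 0.2 -0.3] -7.9 22.25
```

Emit:
{"op": "jog_arm", "data": {
  "plan": [
    [0.13,0,0.15,0,0,0,-1],
    [0,0.3,0,0,0,0,-1],
    [0,0.4,0,0,0,0,-1],
    [0,0.3,0,0,0,0,-1],
    [0,0,0,0,0,0,-1],
    [0,0,0,0,0,0,-1],
    [0,0,0,0,0,0,-1]
  ]
}}

```text
t: 22.95
tool_pos: [0.4498, -0.2961, 0.1692]
tool_rot: [-2.001, -2.422, 0.0]
contact_force: [-0.0, 0.2, -7.2]
opening: 0.0283
grip_force: 80.3
```

```bash
python3 st.py; python3 side.py s6.png
```

```text
stand-frame mm [-46.7  -0.2] z 0.1692 yaw 100.87 F [0.  0.2] -7.2 22.95
stand-frame mm [-46.7  -0.2] z 0.1692 yaw 100.87 F [0.  0.2] -7.2 22.95
```

View pics/s6.png

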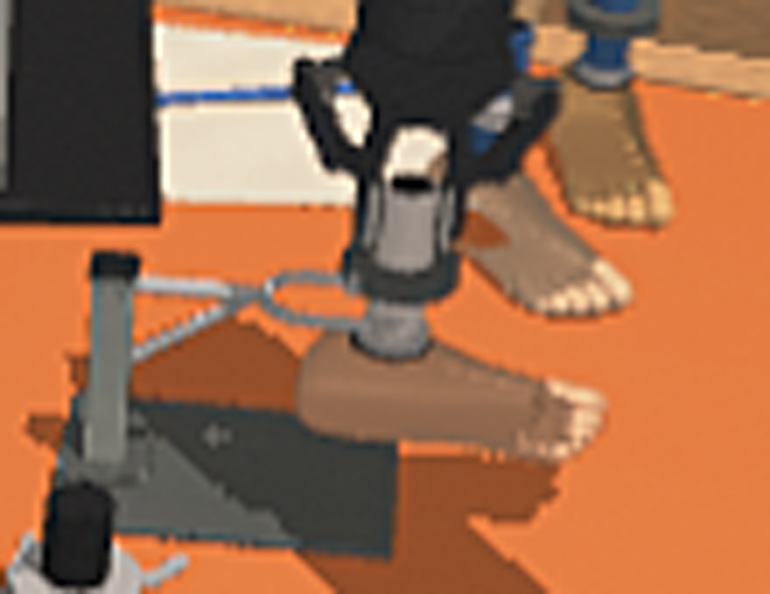

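The tube has entered the mouth, with the collar just above the bars at (400,275) and the shell below them. I'll push on into the bend.

Emit:
{"op": "jog_arm", "data": {
  "plan": [
    [0,0.3,0,0,0,0,-1],
    [0,0.4,0,0,0,0,-1],
    [0,0.4,0,0,0,0,-1],
    [0,0.4,0,0,0,0,-1],
    [0,0.3,0,0,0,0,-1],
    [0,0.3,0,0,0,0,-1],
    [0,0.15,0,0,0,0,-1],
    [0,0,0,0,0,0,-1]
  ]
}}

```text
t: 23.8
tool_pos: [0.4944, -0.2875, 0.1693]
tool_rot: [-2.001, -2.422, 0.0]
contact_force: [0.1, 0.1, -7.1]
opening: 0.0282
grip_force: 80.2
```

Emit:
{"op": "jog_arm", "data": {
  "plan": [
    [0,0.1,0,0,0,0,-1],
    [0,0,0,0,0,0,-1],
    [0,0,0,0,0,0,-1]
  ]
}}

```text
t: 24.1
tool_pos: [0.4959, -0.2874, 0.1693]
tool_rot: [-2.001, -2.422, 0.0]
contact_force: [0.8, -0.2, -7.1]
opening: 0.0282
grip_force: 80.3
```

```bash
python3 st.py
```

```text
stand-frame mm [ 0.2 -0.4] z 0.1693 yaw 100.86 F [ 0.7 -0.4] -7.1 24.1
```

Emit:
{"op": "jog_arm", "data": {
  "plan": [
    [0,0.05,0,0,0,0,-1],
    [0,0.05,0,0,0,0,-1],
    [0,0,0,0,0,0,-1],
    [0,0,0,0,0,0,-1]
  ]
}}

```text
t: 24.5
tool_pos: [0.498, -0.2869, 0.1693]
tool_rot: [-2.001, -2.422, 0.0]
contact_force: [0.3, -0.6, -7.9]
opening: 0.028
grip_force: 80.3
```

```bash
python3 st.py
```

```text
stand-frame mm [ 2.4 -0.4] z 0.1693 yaw 100.87 F [ 0.1 -0.7] -7.9 24.5
```

Emit:
{"op": "jog_arm", "data": {
  "plan": [
    [0,0.05,0,0,0,0,-1],
    [0,0,0.1,0,0,0,-1],
    [0,0,0.15,0,0,0,-1],
    [0,0,0.15,0,0,0,-1],
    [0,0,0.1,0,0,0,-1],
    [0,0,0,0,0,0,-1],
    [0,0,0,0,0,0,-1]
  ]
}}

```text
t: 25.2
tool_pos: [0.4985, -0.2867, 0.1585]
tool_rot: [-2.001, -2.421, 0.001]
contact_force: [-3.4, -2.7, -8.1]
opening: 0.0284
grip_force: 80.2
```

```bash
python3 st.py
```

```text
stand-frame mm [ 2.9 -0.3] z 0.1585 yaw 100.86 F [-3.8 -2. ] -8.1 25.2
```

Emit:
{"op": "jog_arm", "data": {
  "plan": [
    [0,-0.02,0.05,0,0,0,-1],
    [0,0,0.05,0,0,0,-1],
    [0,0,0.05,0,0,0,-1],
    [0,0,0,0,0,0,-1],
    [0,0,0,0,0,0,-1]
  ]
}}

```text
t: 25.7
tool_pos: [0.4985, -0.2869, 0.1566]
tool_rot: [-2.001, -2.422, 0.0]
contact_force: [-5.6, -1.1, -5.3]
opening: 0.0282
grip_force: 80.5
```

```bash
python3 st.py
```

```text
stand-frame mm [ 2.9 -0.5] z 0.1566 yaw 100.86 F [-5.7 -0. ] -5.3 25.7
```

Emit:
{"op": "jog_arm", "data": {
  "plan": [
    [0,-0.04,0.05,0,0,0,-1],
    [0,0,0.05,0,0,0,-1],
    [0,0,0,0,0,0,-1],
    [0,0,0,0,0,0,-1]
  ]
}}

```text
t: 26.1
tool_pos: [0.4984, -0.2871, 0.1558]
tool_rot: [2.0, 2.421, 0.001]
contact_force: [-4.9, 0.8, 1.0]
opening: 0.0282
grip_force: 81.1
```

```bash
python3 st.py; python3 side.py s7.png
```

```text
stand-frame mm [ 2.8 -0.6] z 0.1558 yaw 100.88 F [-4.6  1.7] 1.0 26.1
stand-frame mm [ 2.8 -0.6] z 0.1558 yaw 100.88 F [-4.6  1.7] 1.0 26.1
```

View pics/s7.png

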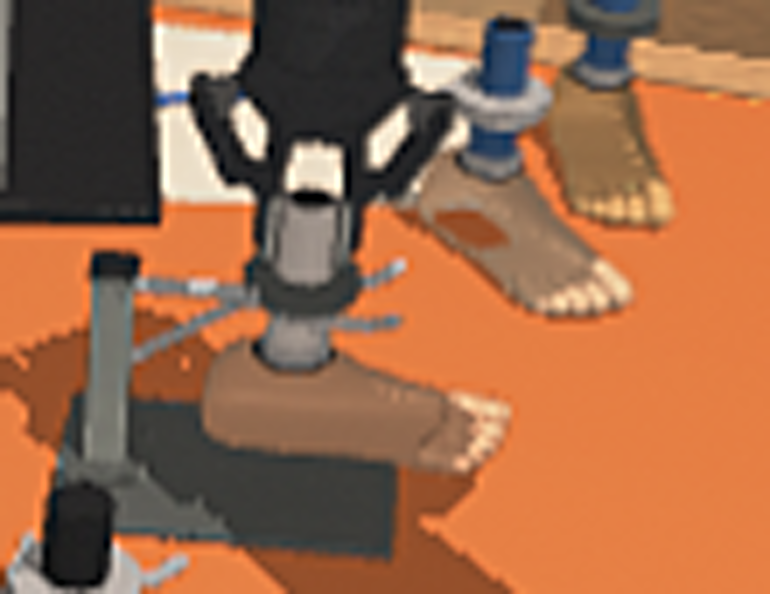

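The collar rests on the bars and the tube is in the bend. The force reading confirms the fork carries the weight. I'll release gently.

Emit:
{"op": "jog_arm", "data": {
  "plan": [
    [0,0,0,0,0,0,-1],
    [0,0,0,0,0,0,-1],
    [0,0,0,0,0,0,-0.32],
    [0,0,0,0,0,0,-0.3],
    [0,0,0,0,0,0,-0.28],
    [0,0,0,0,0,0,-0.26],
    [0,0,0,0,0,0,-0.24],
    [0,0,0,0,0,0,-0.22]
  ],
  "grip_force": 20
}}

```text
t: 26.95
tool_pos: [0.4985, -0.2871, 0.1547]
tool_rot: [2.0, 2.42, 0.001]
contact_force: [-0.4, 0.3, -0.5]
opening: 0.0332
grip_force: 0.7
```

Emit:
{"op": "jog_arm", "data": {
  "plan": [
    [0,0,0,0,0,0,-0.2],
    [0,0,0,0,0,0,-0.17],
    [0,0,0,0,0,0,-0.14],
    [0,0,0,0,0,0,-0.1],
    [0,0,0,0,0,0,-0.05],
    [0,0,0,0,0,0,0.0],
    [0,0,0,0,0,0,0.1],
    [0,0,0,0,0,0,0.2]
  ]
}}

```text
t: 27.75
tool_pos: [0.4978, -0.2869, 0.1543]
tool_rot: [-2.001, -2.422, -0.0]
contact_force: [0.0, -0.3, 0.3]
opening: 0.0511
grip_force: 0.0
```

```bash
python3 st.py; python3 side.py s8.png
```

```text
stand-frame mm [ 2.2 -0.4] z 0.1543 yaw 100.86 F [-0.  -0.3] 0.3 27.75
stand-frame mm [ 2.2 -0.4] z 0.1543 yaw 100.86 F [-0.  -0.3] 0.3 27.75
```

View pics/s8.png

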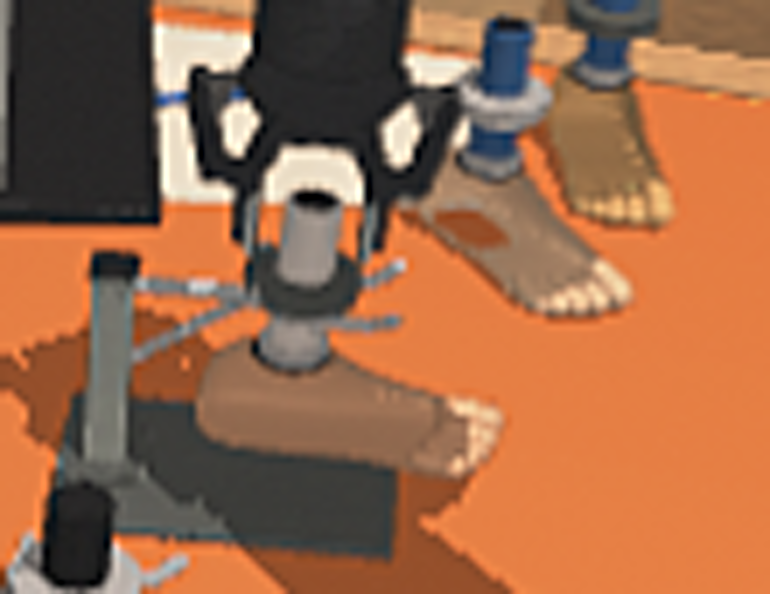

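The foot hangs by its collar with a slight toe-down lean and the fingers are clear of the tube. I'll open fully and rise straight up.

Emit:
{"op": "jog_arm", "data": {
  "plan": [
    [0,0,0,0,0,0,0.6],
    [0,0,0,0,0,0,0.9],
    [0,0,-0.2,0,0,0,0.9],
    [0,0,-0.4,0,0,0,0.9],
    [0,0,-0.6,0,0,0,0.9],
    [0,0,-0.8,0,0,0,0.9],
    [0,0,-0.9,0,0,0,0.9],
    [0,0,-0.9,0,0,0,0.9]
  ]
}}

```text
t: 28.6
tool_pos: [0.4981, -0.2872, 0.2328]
tool_rot: [2.0, 2.42, 0.0]
contact_force: [-0.0, -0.7, 0.3]
opening: 0.0815
grip_force: 0.0
```

Emit:
{"op": "jog_arm", "data": {
  "plan": [
    [0,0,-0.9,0,0,0,0.9],
    [0,0,-0.9,0,0,0,0.9],
    [0,0,-0.9,0,0,0,0.9],
    [0,0,-0.9,0,0,0,0.9],
    [0,0,-0.9,0,0,0,0.9],
    [0,0,-0.5,0,0,0,0.9],
    [0,0,0,0,0,0,0.9],
    [0,0,0,0,0,0,0.9]
  ]
}}

```text
t: 29.4
tool_pos: [0.4977, -0.2869, 0.3299]
tool_rot: [-2.001, -2.421, 0.0]
contact_force: [0.0, 0.6, -0.6]
opening: 0.0812
grip_force: 0.0
```

Emit:
{"op": "jog_arm", "data": {
  "plan": [
    [0,0,0,0,0,0,0.9],
    [0,0,0,0,0,0,0.9],
    [0,0,0,0,0,0,0.9],
    [0,0,0,0,0,0,0.9],
    [0,0,0,0,0,0,0.9],
    [0,0,0,0,0,0,0.9],
    [0,0,0,0,0,0,0.9],
    [0,0,0,0,0,0,0.9]
  ]
}}

```text
t: 30.2
tool_pos: [0.4978, -0.287, 0.3304]
tool_rot: [2.001, 2.422, 0.0]
contact_force: [-0.3, 0.3, -0.6]
opening: 0.0811
grip_force: 0.0
```

```bash
python3 - <<'E'
from st import *
im,d,C,o=grab("side","s9.png"); P=cloud(d,C); L=(P[...,:2]-S)@np.c_[ex,ey]; Z=P[...,2]
t=(Z>.165)&(Z<.2)&(abs(L[...,0])<.06)&(abs(L[...,1])<.05); print("tube",t.sum(),L[t].mean(0),Z[t].max())
t=(Z>.02)&(Z<.1)&(abs(L[...,0]+.05)<.1)&(abs(L[...,1])<.05); q=np.c_[L[t],Z[t]]; print("shell",t.sum(),np.percentile(q,[1,99],axis=0).round(3))
im2,d2,C2,_=grab("side"); a=np.abs(im2.astype(int)-im).max(2); print("moving px",(a>25).sum())
E
```

```text
stand-frame mm [ 2.2 -0.4] z 0.3304 yaw 100.87 F [-0.3  0.3] -0.6 30.2
tube 78 [0.00166425 0.00854404] 0.1942279865993496
shell 585 [[-0.106 -0.032  0.032]
 [ 0.048  0.032  0.097]]
moving px 5
```

View pics/s9.png

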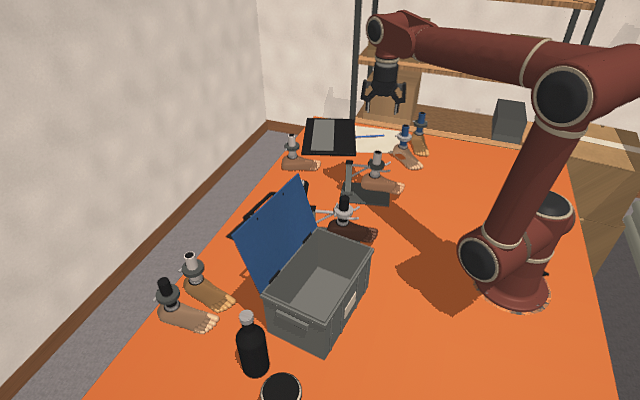

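The foot hangs at rest on the free stand at (378,175) with toes out of the mouth. The lid is open at (280,235), the brown foot still hangs at (345,215), and everything else is in place.

```bash
python3 -c "
from station import ctrl
print(ctrl.finish_job())"
```

```text
the job is handed in; nothing more can be done
None
```

The job is handed in: the lid stays open by itself, and the tan foot hangs at rest in the empty fork with its toes out of the mouth; in the last picture nothing else appeared to have moved.

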